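# Walnuts from the chute

## Robot

A 7-joint arm with a two-finger parallel gripper is mounted at the origin on the work surface. World frame = base frame: x ahead of the robot, y to its left, z up, the work surface at z = 0. Lengths are in m, angles in rad, forces in N, time in s.
With the tool pointing down it reaches from about 0.4 to 0.9 m from the base axis. Payload 5.5 kg.
Tool frame: the origin (TCP) lies at the very end of the fingers, on their centre line; the grasp point (between the pads) lies 19 mm behind it (tcp_to_grasp is the distance from the TCP to the grasp point, in m); z points along the fingers, y is the line along which they close (so a half turn about z gives the same grasp; the last joint's range is limited). The gripper opens to 85 mm and grips with 20 to 120 N. Pads are 22 mm wide; open, the fingers measure 114 mm over their backs; the gripper's body (76 mm by 85 mm) begins 54 mm behind the grasp point. The pads swing forward as they close: fully open they stand 13 mm farther back than shut.
Start: joints at [-0.901, 0.501, -0.427, 1.55, 0.221, 1.138, -0.21], TCP at [0.257, 0.597, 0.231] pointing down, gripper open.
Joint ranges: [-2.88, 2.88], [-0.31, 2.03], [-1.54, 1.56], [0.2, 2.42], [-1.41, 4.55], [0.19, 2.02], [-2.57, 2.57]. Speed limits (rad/s): [2.57, 2.57, 3.14, 3.14, 3.14, 3.14, 3.14].

## Interface

Orientations are given as [roll, pitch, yaw] about the fixed x, y, z axes, in that order (R = Rz(yaw) Ry(pitch) Rx(roll)).
In Python, from cell import observe, camera, sign_off, tcp_to_grasp gives the robot as it stands.
- The arm moves only by the shell command python3 -m crank 'ROWS'. ROWS is JSON, a list that holds one entry, the list of rows, each a list of 7 numbers: the shift along the tool's x, y, z in mm, then the turn, a rotation vector about the tool's x, y, z in rad, then the finger opening in mm, from 0 to 85.4. A call has 1 to 12 rows; each row is the pose to reach, as a shift and turn from the pose commanded when the call began, along the tool's axes at that moment; what a row does not reach only later rows make up. A row lasts 1/8 s, in which the tool goes at most 62.5 mm and 10.7 degrees, less where a joint would pass 70% of its speed; a pose out of reach is approached as far as the arm can. A call with a gripper value outside its range is refused whole. The fingers move at their own pace and stop on an object; the grip force is fixed at half the most. Time passes only in rows, so rows that repeat a pose let the fingers close. It gives the time, the measured TCP pose, the force, the opening and the grip force at its end, in the units of the state.
- observe(): the state, without advancing time (a new reading comes with each control period).
- camera(name): name is "scene" or "top"; returns a dict with "frame" (400x640x3 uint8, red, green, blue), "depth" (400x640 float32, m along the optical axis (not along the pixel's ray), 0 where there is no reading), "fx", "fy", "cx", "cy" (pixels), "origin" and "rotation" of the camera in the world. Camera axes: x right, y down, z forward; pixel columns grow to the right and rows downward; lengths in m; the calibration is good to about 2 mm. A picture is of the moment at which its call begins.
- sign_off(): hands the job in; it is judged then, once.
The state is a dict: "time": time; "qpos": joint angles; "qd": joint speeds; "tau": joint torques, N m; "eef_pos": TCP position; "eef_rot": TCP orientation; "contact_force": force on the tool from outside, world axes, zero at the start; "moment": the same for the moment, N m; "opening": finger opening in m; "grip_force": force on a finger pad.
Only numpy, scipy, OpenCV 4.12 (cv2) and the standard library are available. Lean on these libraries where they do the work, as an engineer would, in place of code of your own. Each camera call takes 0.05 s, during which the arm holds its last target. There are 200 camera calls.

## Task

Take the wooden bowl with the two walnuts in it, carry it level, and stand it on the board of the walnut dispenser under the spout. Then pull the spring-loaded gate of the chute open by its wooden bar until the bar is level with the collar on the index rod beside it, so that the four walnuts waiting behind the gate roll into the bowl, and keep holding it right there while I fetch the next crate: finish still holding the gate at the mark, with all six walnuts in the bowl and the bowl let go. Leave the other things on the counter where they are.

Things in the scene. Friction and masses are not known exactly. Their poses are not given: they have to be found in the camera images.
- dispenser: Steel walnut dispenser, fixed. Origin on the counter straight below the spout's lip; -x is the level direction in which the nuts run out, z up. Below all of it lies a wooden board 15 mm thick, x = -150 to 270 mm, 190 mm wide; the bowl stands on its open front part. Legs 12 mm thick at x = 70 and 218, y = -60 and 60 mm.
- spout (a point): Middle of the lip of the spout, where the nuts drop off the chute's floor: 118 mm above the counter, lip 96 mm wide, underside 114 mm up. Axes as dispenser. The nuts leave it slowly and drop up to 50 mm out from it, so the bowl catches best with its centre 30 to 50 mm out from the lip along the dispenser's -x.
- pull_bar (a point): Middle of the round wooden bar by which the gate is pulled, 14 mm thick, 94 mm long along this point's y axis (level, across the chute); 237 mm above the counter while shut. Two thin stems 37 mm either side of the middle carry it; free air 28 mm deep below. z axis: the way the gate slides open, up and leaning 20 degrees to the dispenser's -x.
- mark (a point): Middle of the mark: a steel collar, 15 mm across and 5 mm high, round an 8 mm index rod that stands parallel to the slide beside the guide post, 65 mm from the bar's middle on the dispenser's +y side. The gate is at the mark when the bar's axis is level with the collar along the rod. Axes as dispenser.
- gate (a joint): Opening of the gate along its slide in m: 0 shut, 0.048 with the bar level with the mark, 0.075 at the stop. Springs in the guide posts pull it shut: 6 N when shut, 1 N more per 10 mm (about 11 N at the mark), and about 2 N of weight besides. Let go, it snaps shut.
- bowl: Round turned wooden bowl, the only wooden vessel, 0.26 to 0.42 kg: 160 mm across the rim, 70 mm high, foot 100 mm across, wall 8 mm thick and nearly upright over the top 30 mm; origin at the middle of its underside. It starts on the counter in one of two places, the dark pot in the other, with two walnuts in it.
- pot: dark steel cooking pot, 140 mm across, 90 mm high, with two side handles (200 mm over both); origin under its middle; leave alone
- mug: white mug, 80 mm across, 90 mm high; origin under its middle; leave alone
- jar: glass jar with black lid, 72 mm across, 110 mm high; origin under its middle; leave alone
- bottle: green glass bottle, 72 mm across, 200 mm high; origin under its middle; leave alone
- plate: white saucer, 110 mm across, 16 mm high; origin under its middle; leave alone
- spoon: wooden spoon, 240 mm long along its x axis, lying on the counter in front of the robot; leave alone
- canister: aluminium canister with a knobbed lid, 96 mm across, 140 mm high; origin under its middle; leave alone
- funnel (a point): Middle of the lower mouth of the open steel filling funnel over the chute's upper end; the funnel is 160 mm across the rim and stands from 250 to 363 mm above the counter: keep the arm clear of it. The open-topped chute below it, 90 mm wide inside with walls 50 mm high, falls at 20 degrees to the spout; the gate crosses it 87 mm uphill of the lip, between two guide posts.
- walnut1: whole walnut in its shell, an egg shape 38 mm long and 32 mm thick, 12 g; origin at its centre; at the start it lies in the chute, held back by the closed gate
- walnut2: whole walnut in its shell, an egg shape 38 mm long and 32 mm thick, 12 g; origin at its centre; at the start it lies in the chute, held back by the closed gate
- walnut3: whole walnut in its shell, an egg shape 38 mm long and 32 mm thick, 12 g; origin at its centre; at the start it lies in the chute, held back by the closed gate
- walnut4: whole walnut in its shell, an egg shape 38 mm long and 32 mm thick, 12 g; origin at its centre; at the start it lies in the chute, held back by the closed gate
- walnut5: whole walnut in its shell, an egg shape 38 mm long and 32 mm thick, 12 g; origin at its centre; at the start it lies in the bowl
- walnut6: whole walnut in its shell, an egg shape 38 mm long and 32 mm thick, 12 g; origin at its centre; at the start it lies in the bowl
Mind the look-alikes: they are no part of the job. What is shaped like the bowl but green or turquoise is not meant.

How it is judged:
On the way:
1. the bowl stands let go on the dispenser's board under the spout, while the gate is still shut (horizontal distance between bowl and spout below 0.08 m and height (world z) of bowl between 0.011 and 0.02 m and angle between bowl's own z axis and vertical below 0.1 rad and contact force between the fingers and bowl below 0.3 N and value of joint gate below 0.006 m), for 0.2 s.
At the end, for the whole second after the job is handed in: Bowl upright (within 6 degrees) on the board, its centre within 80 mm of the spout's lip seen from above, not touched by the fingers; all six walnuts in the bowl; the gate held by the fingers (more than 3 N on the pull) at an opening of 42 to 54 mm (horizontal distance between bowl and spout below 0.08 m and height (world z) of bowl between 0.011 and 0.02 m and angle between bowl's own z axis and vertical below 0.1 rad and contact force between the fingers and bowl below 0.3 N and horizontal distance between each of walnut1, walnut2, walnut3, walnut4, walnut5, walnut6 and bowl below 0.075 m and z of walnut1 in the frame of bowl between 0.005 and 0.09 m and z of walnut2 in the frame of bowl between 0.005 and 0.09 m and z of walnut3 in the frame of bowl between 0.005 and 0.09 m and z of walnut4 in the frame of bowl between 0.005 and 0.09 m and z of walnut5 in the frame of bowl between 0.005 and 0.09 m and z of walnut6 in the frame of bowl between 0.005 and 0.09 m and value of joint gate between 0.042 and 0.054 m and contact force between the fingers and gate above 3 N); the arm keeps its last pose, push and grip.
It fails at once if the bowl is tipped more than about 17 degrees (angle between bowl's own z axis and vertical above 0.3 rad).
It fails at once if the gate is opened while the bowl is not under the spout (value of joint gate above 0.012 m and horizontal distance between bowl and spout above 0.09 m).
It fails at once if another thing on the counter is shifted by more than 30 mm or knocked over (distance of any of pot, mug, jar, bottle, plate, spoon, canister from where it was at the start of the episode above 0.03 m or angle between any of pot, mug, jar, bottle, plate, canister's own z axis and vertical above 0.35 rad).
It also fails if it takes over 72 s, if anything falls off the work surface, if the arm or the gripper's body presses on something with over 40 N, if the wrist force passes 120 N, or if a joint passes its speed limit or range.

## Working session

There is one attempt and no reset: what is moved stays moved. The work goes in short steps, Python scripts to look and compute and a shell command to move; the robot and the scene stay as the last step left them, time stands still between calls to the robot, and variables do not carry over. Pictures are saved under pics/ and viewed, at most 10 in all, crops included, and the job is handed in when it is done.

```bash
ls; mkdir -p pics
python3 - <<'E'
from cell import observe,camera,tcp_to_grasp
import cv2,numpy as np
print(tcp_to_grasp if not callable(tcp_to_grasp) else tcp_to_grasp());s=observe();print({k:np.round(v,3) for k,v in s.items()})
for n in("scene","top"):
    c=camera(n);cv2.imwrite(f"pics/{n}0.png",c["frame"][:,:,::-1]);np.savez(f"{n}0.npz",**c)
    print(n,c["fx"],c["cx"],c["cy"],np.round(c["origin"],3),np.round(c["rotation"],3).tolist())
E
```

```text
pics
0.0187
{'time': np.float64(0.0), 'qpos': array([-0.901,  0.502, -0.427,  1.551,  0.221,  1.138, -0.21 ]), 'qd': array([-0.001,  0.   , -0.001,  0.   , -0.   ,  0.001, -0.   ]), 'tau': array([ 0.0000e+00, -5.6952e+01, -5.8160e+00, -2.8094e+01,  1.1000e-02,
        1.2000e-02, -0.0000e+00]), 'eef_pos': array([0.257, 0.596, 0.23 ]), 'eef_rot': array([-3.14 , -0.   ,  2.735]), 'contact_force': array([ 0.885,  0.592, -0.721]), 'moment': array([ 0.031, -0.072,  0.074]), 'grip_force': np.float64(0.0), 'opening': np.float64(0.086)}
scene 401.0074370022446 317.5767574244205 194.73913592268104 [1.267 0.387 0.883] [-2.246, 0.017, 2.025]
top 366.3122247794045 319.6597106762273 193.55814568614284 [ 0.439 -0.018  1.124] [-3.048, 0.012, -1.549]
```

View pics/scene0.png

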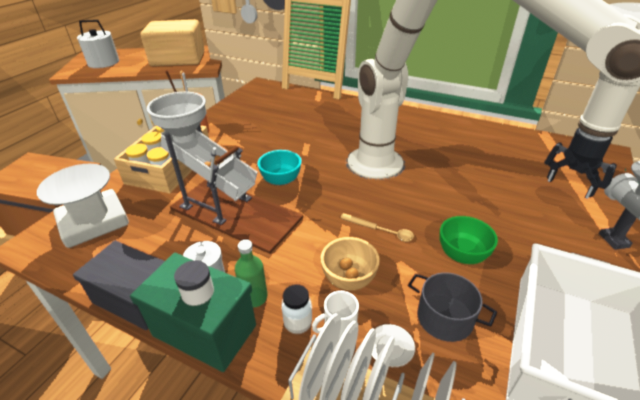

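View pics/top0.png

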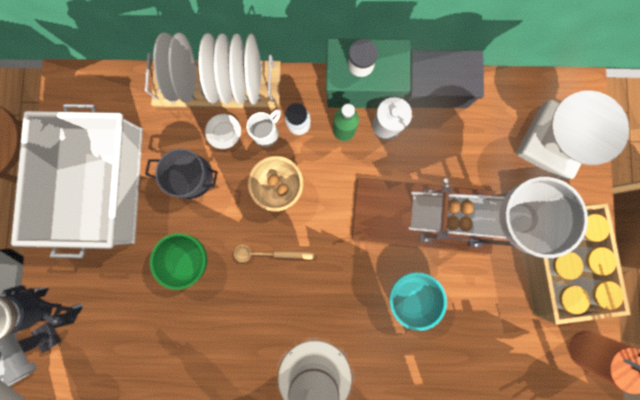

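The wooden bowl (with two walnuts) is at about (275,184) in the top view. The board spans columns 355–500, the lip is near (412,210), and the gate bar is near (446,210). The four waiting walnuts are at about (460,215). The pot is at (182,174), and the mug, jar and bottle lie beyond the bowl.

```bash
cat > h.py <<'E'
import numpy as np,cv2
from scipy.spatial.transform import Rotation as R
from cell import observe,camera
def cloud(c):
    d=c["depth"];v,u=np.mgrid[0:400,0:640]
    P=np.stack([(u-c["cx"])/c["fx"]*d,(v-c["cy"])/c["fy"]*d,d],-1)
    W=P@R.from_euler("xyz",c["rotation"]).as_matrix().T+c["origin"]; W[d==0]=np.nan
    return W
def circ(p):
    A=np.c_[p,np.ones(len(p))];s=np.linalg.lstsq(A,(p**2).sum(1),rcond=None)[0]
    c=s[:2]/2;return c,np.sqrt(s[2]+c@c)
E
python3 - <<'E'
from h import *
T=dict(np.load("top0.npz"));S=dict(np.load("scene0.npz"))
WT=cloud(T);WS=cloud(S)
print("table",WT[300,250],WT[330,500],WS[200,500],WS[150,330])
for n,W,(a,b,c,d) in(("top",WT,(150,220,240,310)),("sc",WS,(230,295,310,390))):
    p=W[a:b,c:d].reshape(-1,3);q=p[(p[:,2]>.060)&(p[:,2]<.08)];print(n,"rim",len(q),circ(q[:,:2]),q[:,2].max(),np.median(q[:,2]))
# board from top: z ~15mm
m=(abs(WT[...,2]-.015)<.006);m[:, :340]=0;m[:,520:]=0;m[:170]=0;m[255:]=0
hsv=cv2.cvtColor(T["frame"],cv2.COLOR_RGB2HSV)
m&=hsv[...,2]<150
k=cv2.morphologyEx(m.astype(np.uint8),cv2.MORPH_OPEN,np.ones((3,3)))
p=WT[k>0];r=cv2.minAreaRect(p[:,:2].astype(np.float32)*1000);print("board",r,cv2.boxPoints(r).tolist())
# tall stuff around dispenser
for lo,hi in((.225,.25),(.25,.27),(.27,.30)):
    for n,W in(("t",WT),("s",WS)):
        q=W[(W[...,2]>lo)&(W[...,2]<hi)&(W[...,0]>.2)&(W[...,0]<.7)&(W[...,1]<-.2)&(W[...,1]>-.5)]
        print(n,lo,len(q),np.round(np.nanmedian(q,0),3),np.round(q.min(0),3),np.round(q.max(0),3))
im=cv2.resize(S["frame"][80:260,130:330],(800,720))[:, :, ::-1][:600];
im2=cv2.resize(T["frame"][165:265,395:525],(780,600))[:,:,::-1]
cv2.imwrite("pics/s1.png",im);cv2.imwrite("pics/t1.png",im2)
E
```

```text
table [0.21866551 0.19969393 0.00025823] [ 1.49635882e-01 -5.45343467e-01 -3.80243268e-04] [0.04636313 0.47015184 0.00140405] [-0.01164602 -0.19606001 -0.00550189]
top rim 514 (array([0.56541452, 0.12652807]), np.float64(0.07497208076568328)) 0.07535565038959868 0.06898884688759177
sc rim 598 (array([0.56867326, 0.12713283]), np.float64(0.07556665778390596)) 0.07984404204199091 0.06815150894149741
board ((485.2288818359375, -316.5935363769531), (417.6329040527344, 189.9124298095703), 85.74266815185547) [[375.032958984375, -517.78466796875], [564.42138671875, -531.8829345703125], [595.4248046875, -115.40240478515625], [406.036376953125, -101.30413818359375]]
t 0.225 405 [ 0.481 -0.31   0.24 ] [ 0.408 -0.489  0.225] [ 0.548 -0.297  0.249]
s 0.225 373 [ 0.51  -0.427  0.238] [ 0.405 -0.487  0.225] [ 0.555 -0.296  0.25 ]
t 0.25 56 [ 0.496 -0.493  0.26 ] [ 0.44 -0.5   0.25] [ 0.548 -0.305  0.27 ]
s 0.25 214 [ 0.501 -0.459  0.259] [ 0.405 -0.497  0.25 ] [ 0.555 -0.297  0.27 ]
t 0.27 603 [ 0.502 -0.476  0.286] [ 0.416 -0.5    0.27 ] [ 0.56  -0.288  0.3  ]
s 0.27 199 [ 0.515 -0.445  0.285] [ 0.45 -0.49  0.27] [ 0.559 -0.286  0.3  ]
```

View pics/s1.png

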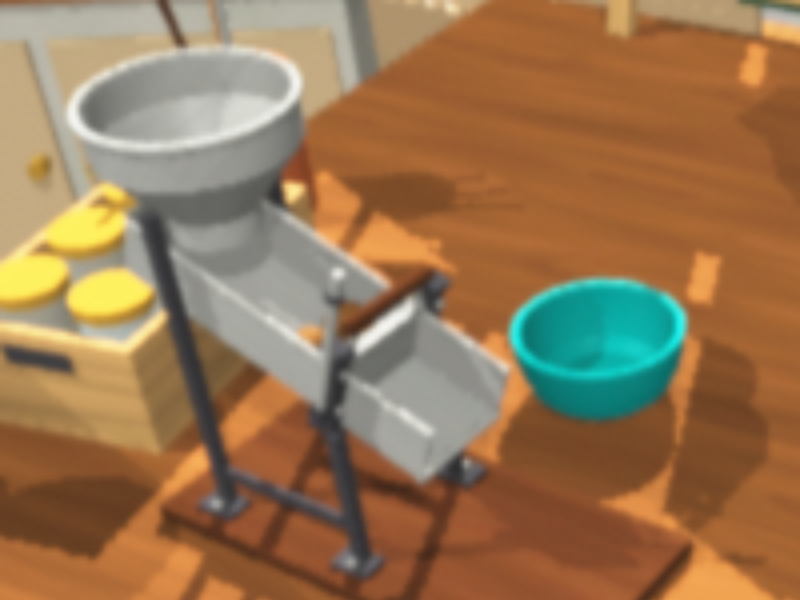

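View pics/t1.png

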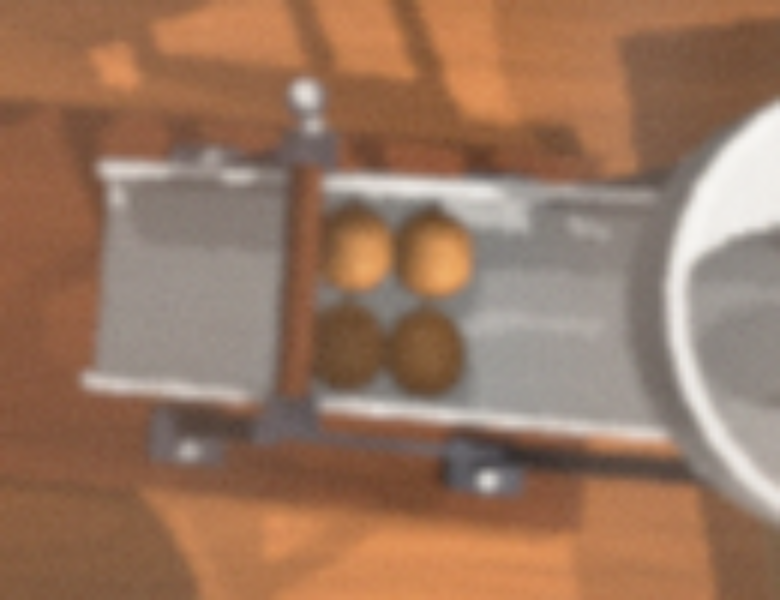

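The close-ups confirm the layout. The bar (dark wood) crosses the chute, and the index rod with its collar stands on the world +x side, which matches the dispenser's +y. The board measures 418×190 mm, as expected. Next I work out the targets and check them.

```bash
cat >> h.py <<'E'
a=np.array([.0742,.9972,0]);b=np.array([.9972,-.0742,0])  # disp -x, disp +y
def D(W,o): return np.stack([-(W-o)@a,(W-o)@b,W[...,2]],-1)
def to(p,M=None,s=None):
    s=s or observe();r=R.from_euler("xyz",s["eef_rot"])
    print("shift mm",np.round(r.inv().apply(np.array(p)-s["eef_pos"])*1000,1),"turn",np.round((r.inv()*R.from_matrix(M)).as_rotvec(),3) if M is not None else "")
down=np.array([-b*1,a,[0,0,-1]]).T   # x,y,z columns
if np.linalg.det(down)<0: down[:,0]*=-1
E
python3 - <<'E'
from h import *
WT=cloud(dict(np.load("top0.npz")));WS=cloud(dict(np.load("scene0.npz")));T=np.load("top0.npz")["frame"];S=np.load("scene0.npz")["frame"]
o=np.array([.4896,-.258,0])
for n,W,I in(("t",WT,T),("s",WS,S)):
    d=D(W,o);h=cv2.cvtColor(I,cv2.COLOR_RGB2HSV)
    m=(abs(d[...,2]-.237)<.015)&(abs(d[...,1])<.035)&(abs(d[...,0]-.05)<.04)
    print(n,"bar",m.sum(),np.median(d[m],0) ,d[m].min(0),d[m].max(0))
    m=(abs(d[...,1])<.05)&(d[...,0]<.03)&(d[...,0]>-.04)&(d[...,2]>.1)&(d[...,2]<.135)
    print(n,"lip",m.sum(),np.percentile(d[m],[1,50,99],axis=0).round(4).tolist())
    m=(abs(d[...,1]-.065)<.02)&(abs(d[...,0]-.04)<.06)&(d[...,2]>.2)
    print(n,"rod",m.sum(),np.percentile(d[m],[1,50,99],axis=0).round(3).tolist())
    m=(d[...,2]>.29)&(abs(d[...,1])<.1)&(d[...,0]>.05)&(d[...,0]<.35)
    print(n,"funnel",np.percentile(d[m],[1,50,99],axis=0).round(3).tolist())
g=lambda x0,x1,y0,y1:np.nanmax(np.where((WT[...,0]>x0)&(WT[...,0]<x1)&(WT[...,1]>y0)&(WT[...,1]<y1),WT[...,2],0))
print("heights: bowl area",g(.53,.65,.2,.28),"pot side",g(.5,.7,.28,.45),"crate",g(.4,.7,.5,.8),g(.3,.4,.3,.55))
print("down det",np.linalg.det(down))
c=np.array([.567,.127,0]);to(c+.076*a+[0,0,.16],down);to(c+.076*a+[0,0,.04],down)
E
```

```text
t bar 177 [ 0.04739451 -0.00043114  0.24207596] [ 0.04137536 -0.03427198  0.23155615] [0.05701105 0.03430819 0.24751825]
t lip 415 [[-0.0014, -0.0412, 0.1157], [0.0141, 0.0016, 0.1228], [0.0296, 0.0449, 0.132]]
t rod 122 [[0.024, 0.045, 0.201], [0.05, 0.058, 0.225], [0.097, 0.072, 0.304]]
t funnel [[0.138, -0.08, 0.291], [0.258, 0.003, 0.325], [0.296, 0.077, 0.364]]
s bar 94 [0.04553768 0.00142886 0.24059485] [ 0.04079132 -0.03493279  0.22559099] [0.05633825 0.03453479 0.24502686]
s lip 245 [[-0.0029, -0.0489, 0.1136], [0.0103, -0.0081, 0.1221], [0.0297, 0.0486, 0.1346]]
s rod 145 [[0.024, 0.045, 0.201], [0.047, 0.065, 0.231], [0.096, 0.072, 0.303]]
s funnel [[0.137, -0.081, 0.292], [0.225, -0.003, 0.337], [0.298, 0.079, 0.363]]
heights: bowl area 0.07341280123683003 pot side 0.09426886872942708 crate 0.14399795113902802 0.07402394427539138
down det 0.9999134799999999
shift mm [-445.6 -236.4   70.7] turn [-0.002 -0.    -0.333]
shift mm [-445.6 -236.2  190.7] turn [-0.002 -0.    -0.333]
```

```bash
python3 -m crank '[[[-40,-21,0,0,0,-0.03,60],[-80,-42,0,0,0,-0.06,60],[-120,-64,0,0,0,-0.09,60],[-160,-85,0,0,0,-0.12,60],[-200,-106,10,0,0,-0.15,60],[-240,-127,20,0,0,-0.18,60],[-280,-148,30,0,0,-0.21,60],[-320,-170,40,0,0,-0.24,60],[-360,-191,50,0,0,-0.27,60],[-400,-212,60,0,0,-0.30,60],[-445,-236,70,0,0,-0.333,60],[-445,-236,70,0,0,-0.333,60]]]'
python3 - <<'E'
from h import *
c=np.array([.567,.127,0]);to(c+.076*a+[0,0,.04],down)
E
```

```text
time: 1.6
eef_pos: [0.5747, 0.1976, 0.1595]
eef_rot: [-3.138, -0.001, 3.059]
contact_force: [-0.1, 0.0, -0.7]
opening: 0.06
grip_force: 0.0
shift mm [  2.4   5.4 119.5] turn [-0.004 -0.001 -0.008]
```

```bash
python3 -m crank '[[[2,5,30,0,0,-0.008,60],[2,5,60,0,0,-0.008,60],[2,5,85,0,0,-0.008,60],[2,5,105,0,0,-0.008,60],[2,5,119,0,0,-0.008,60],[2,5,119,0,0,-0.008,60],[2,5,119,0,0,-0.008,60]]]'
python3 - <<'E'
from h import *
c=camera("top");cv2.imwrite("pics/t2.png",cv2.resize(c["frame"][120:250,180:360],(720,520))[:,:,::-1])
E
```

```text
time: 2.48
eef_pos: [0.5715, 0.2097, 0.0431]
eef_rot: [3.141, 0.001, 3.076]
contact_force: [0.4, -0.5, 0.7]
opening: 0.0598
grip_force: 0.0
```

View pics/t2.png

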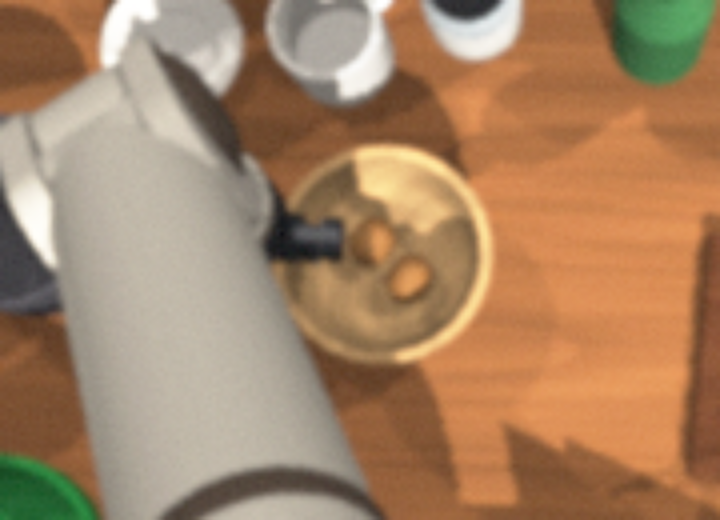

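The top view shows the inner finger inside the bowl, with its tip at about (335,240) in the crop and the nearest walnut clear at (375,240). I shift the tool 6 mm to straddle the rim, then close.

```bash
python3 -m crank '[[[0,-6,2,0,0,0,60],[0,-6,3,0,0,0,60],[0,-6,3,0,0,0,35],[0,-6,3,0,0,0,20],[0,-6,3,0,0,0,12],[0,-6,3,0,0,0,4],[0,-6,3,0,0,0,0],[0,-6,3,0,0,0,0],[0,-6,3,0,0,0,0]]]'
python3 - <<'E'
from h import *
for _ in range(2): camera("scene"); print(observe()["eef_pos"],observe()["grip_force"])
E
```

```text
time: 3.65
eef_pos: [0.5724, 0.2016, 0.041]
eef_rot: [-3.139, 0.003, 3.076]
contact_force: [0.9, -3.9, 11.0]
opening: 0.0092
grip_force: 56.7
[0.57237606 0.20158383 0.04098391] 56.691664960817434
[0.57237897 0.20158063 0.04096896] 56.65103980398271
```

```bash
python3 -m crank '[[[0,0,-3,0,0,0,0],[0,0,-8,0,0,0,0],[0,0,-15,0,0,0,0],[0,0,-23,0,0,0,0],[0,0,-31,0,0,0,0],[0,0,-37,0,0,0,0],[0,0,-40,0,0,0,0],[0,0,-40,0,0,0,0],[0,0,-40,0,0,0,0]]]'
cat >> h.py <<'E'
def rim(W,ctr,z):
    m=(np.hypot(W[...,0]-ctr[0],W[...,1]-ctr[1])<.1)&(abs(W[...,2]-z)<.02)
    p=W[m];r=np.hypot(*(p[:,:2]-ctr[:2]).T)
    q=p[(r>.068)&(r<.084)]
    for _ in range(3):
        A=np.c_[q[:,:2],np.ones(len(q))];s=np.linalg.lstsq(A,q[:,2],rcond=None)[0];q=q[abs(q[:,2]-A@s)<.004]
    c,rr=circ(q[:,:2]);print("rim n",len(q),"centre",c.round(4),"r",rr.round(4),"tilt grad",s[:2].round(3),"z@c",(s[:2]@c+s[2]).round(4))
E
python3 - <<'E'
from h import *
s=observe();print(s["eef_pos"],s["contact_force"])
for n in("top","scene"): rim(cloud(camera(n)),s["eef_pos"]-.076*a,.112)
to(np.array([.4896,-.258,0])+.116*a+[0,0,.04],down)
E
```

```text
time: 4.88
eef_pos: [0.5702, 0.2032, 0.079]
eef_rot: [-3.141, -0.001, 3.076]
contact_force: [0.1, 0.8, -3.2]
opening: 0.0069
grip_force: 58.3
[0.57021179 0.20320659 0.07901235] [ 0.12713618  0.80919218 -3.23118249]
rim n 258 centre [0.5605 0.1303] r 0.0753 tilt grad [0.007 0.09 ] z@c 0.0996
rim n 240 centre [0.5623 0.1304] r 0.0753 tilt grad [-0.003  0.114] z@c 0.0996
shift mm [  49.1 -349.5   39.1] turn [-0.    -0.001  0.008]
```

The bowl is held with a droop of about 0.1 rad, falling away from the fingers. I level it by turning +0.1 about the tool's x, then carry it.

```bash
python3 -m crank '[[[0,0,0,0.03,0,0,0],[1,-5,0,0.07,0,0,0],[3,-18,0,0.1,0,0,0],[7,-40,0,0.1,0,0,0],[12,-70,0,0.1,0,0,0],[18,-105,0,0.1,0,0,0],[24,-140,0,0.1,0,0,0],[31,-175,0,0.1,0,0,0],[37,-208,0,0.1,0,0,0],[42,-236,0,0.1,0,0,0],[45,-254,0,0.1,0,0,0],[46,-260,0,0.1,0,0,0]]]'; python3 -m crank '[[[0,0,0,0,0,0,0],[0,0,0,0,0,0,0],[0,0,0,0,0,0,0]]]';python3 - <<'E'
from h import *
s=observe();print(s["eef_pos"],s["contact_force"])
for n in("top","scene"): rim(cloud(camera(n)),s["eef_pos"]-.074*a,.112)
E
```

```text
time: 6.48
eef_pos: [0.5067, -0.0551, 0.0794]
eef_rot: [-3.041, -0.0, 3.073]
contact_force: [-0.6, 0.4, -2.9]
opening: 0.0073
grip_force: 58.5
time: 6.85
eef_pos: [0.5078, -0.0519, 0.0793]
eef_rot: [-3.042, 0.0, 3.078]
contact_force: [-1.3, 0.1, -2.7]
opening: 0.0074
grip_force: 58.5
[ 0.50778593 -0.0518773   0.07925752] [-1.26023752  0.12648332 -2.66830954]
rim n 245 centre [ 0.4987 -0.1221] r 0.0751 tilt grad [ 0.01  -0.002] z@c 0.1062
rim n 169 centre [ 0.5006 -0.122 ] r 0.0751 tilt grad [-0.035  0.047] z@c 0.1058
```

```bash
python3 -m crank '[[[0,0,4,0,0,0,0],[0,1,9,0,0,0,0],[0,-5,10.5,0,0,0,0],[0,-17,12,0,0,0,0],[0,-32,13,0,0,0,0],[1,-50,15,0,0,0,0],[1,-68,17,0,0,0,0],[1,-83,18,0,0,0,0],[1,-92,19,0,0,0,0],[1,-95,19.5,0,0,0,0],[1,-95,19.5,0,0,0,0],[1,-95,19.5,0,0,0,0]]]';python3 - <<'E'
from h import *
s=observe();print(s["eef_pos"],s["contact_force"])
for n in("top","scene"):
    c=camera(n);rim(cloud(c),s["eef_pos"]-.073*a,.097)
    if n=="scene": cv2.imwrite("pics/s3.png",cv2.resize(c["frame"][100:270,150:400],(800,544))[:,:,::-1])
E
```

```text
time: 8.45
eef_pos: [0.5003, -0.1484, 0.0694]
eef_rot: [-3.042, 0.0, 3.077]
contact_force: [-0.7, 0.3, -3.7]
opening: 0.0071
grip_force: 58.5
[ 0.50030989 -0.14839914  0.06935031] [-0.68271871  0.28743284 -3.74926127]
rim n 56 centre [ 0.4923 -0.223 ] r 0.0729 tilt grad [0.013 0.058] z@c 0.0979
rim n 94 centre [ 0.4942 -0.2172] r 0.0745 tilt grad [0.003 0.05 ] z@c 0.0902
```

View pics/s3.png

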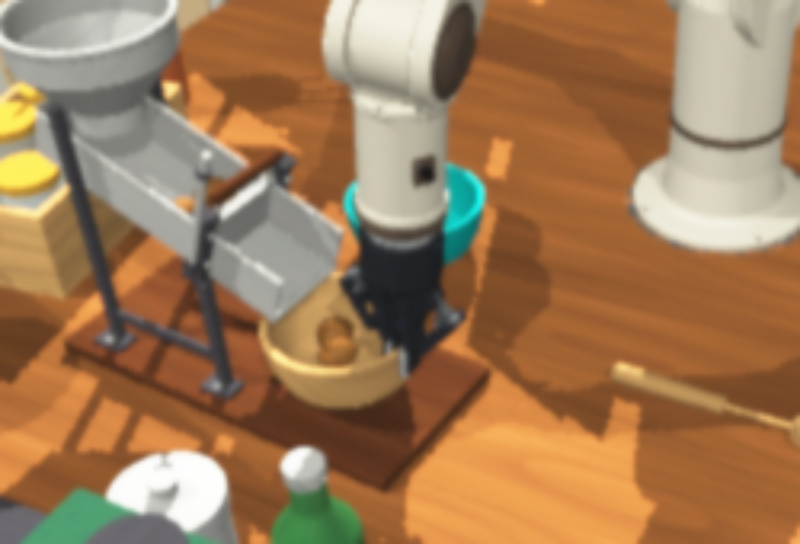

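The view shows the bowl over the board under the lip, centred about 40 mm out, with both walnuts inside. I lower it about 12 mm and check the contact force before letting go.

```bash
python3 -m crank '[[[0,0,3,0,0,0,0],[0,1,6,0,0,0,0],[0,1,8,0,0,0,0],[0,1,10,0,0,0,0],[0,1,10,0,0,0,0]]]'; python3 -m crank '[[[0,0,1,0,0,0,0],[0,0,2,0,0,0,0],[0,0,2,0,0,0,0]]]'
```

```text
time: 9.18
eef_pos: [0.4999, -0.1493, 0.0591]
eef_rot: [-3.042, -0.0, 3.076]
contact_force: [-0.9, -1.3, -4.0]
opening: 0.0071
grip_force: 58.5
time: 9.55
eef_pos: [0.5, -0.1495, 0.0573]
eef_rot: [-3.042, -0.0, 3.076]
contact_force: [0.6, 0.0, -3.3]
opening: 0.0067
grip_force: 58.5
```

```bash
python3 -m crank '[[[0,0,1,0,0,0,0],[0,0,2,0,0,0,0],[0,0,2,0,0,0,0]]]';  python3 -m crank '[[[0,0,1,0,0,0,0],[0,0,1.5,0,0,0,0],[0,0,1.5,0,0,0,0]]]'
```

```text
time: 9.93
eef_pos: [0.5005, -0.1493, 0.0558]
eef_rot: [-3.042, 0.001, 3.076]
contact_force: [-1.0, 3.4, 3.5]
opening: 0.0069
grip_force: 59.7
time: 10.3
eef_pos: [0.5008, -0.1491, 0.0551]
eef_rot: [-3.042, 0.001, 3.077]
contact_force: [-2.1, 6.5, 12.2]
opening: 0.0075
grip_force: 61.0
```

Contact made. I release, open moderately and retreat straight up along the fingers.

```bash
python3 -m crank '[[[0,0,-1,0,0,0,15],[0,0,-1,0,0,0,30],[0,0,-1,0,0,0,40],[0,0,-1,0,0,0,40],[0,0,-8,0,0,0,40],[0,0,-25,0,0,0,40],[0,0,-50,0,0,0,40],[0,0,-80,0,0,0,40],[0,0,-120,0,0,0,40],[0,0,-165,0,0,0,50],[0,0,-210,0,0,0,50],[0,0,-210,0,0,0,50]]]';python3 - <<'E'
from h import *
o=np.array([.4896,-.258,0])
s=observe();print(s["eef_pos"],s["contact_force"])
for n in("top","scene"):
    c=camera(n);W=cloud(c);rim(W,[.4926,-.218],.085)
    d=D(W,o);m=(abs(d[...,2]-.24)<.012)&(abs(d[...,1])<.03)&(abs(d[...,0]-.048)<.02);print(np.median(d[m],0))
    cv2.imwrite("pics/%s4.png"%n,cv2.resize(c["frame"][100:270,150:400] if n=="scene" else c["frame"][150:270,340:520],(750,510))[:,:,::-1])
bar=o-.049*a+[0,0,.237]; t=np.deg2rad(20); up=np.cos(t)*np.array([0,0,1])+np.sin(t)*a
M=np.stack([-b,np.cross(-up,-b),-up],1);print(np.linalg.det(M)); print("bar",bar,"up",up)
for k in(.10,0): to(bar+up*(k-.0187),M)
E
```

```text
time: 11.8
eef_pos: [0.5043, -0.1286, 0.2682]
eef_rot: [-3.04, 0.009, 3.077]
contact_force: [0.5, -0.2, -0.7]
opening: 0.0499
grip_force: 0.0
[ 0.50429793 -0.12855994  0.2682312 ] [ 0.51670839 -0.16854105 -0.73361218]
rim n 3 centre [ 0.4378 -0.2761] r 0.0019 tilt grad [0.806 0.302] z@c 0.082
[ 0.04717582 -0.00024738  0.24225109]
rim n 189 centre [ 0.4932 -0.2161] r 0.0745 tilt grad [0.004 0.016] z@c 0.0776
[0.0455787  0.00119534 0.24034684]
0.9999033599582712
bar [ 0.4859642 -0.3068628  0.237    ] up [0.02537789 0.34106249 0.93969262]
shift mm [   3.5 -155.1  -34.1] turn [0.249 0.004 0.008]
shift mm [   4.  -179.7   62.8] turn [0.249 0.004 0.008]
```

View pics/scene4.png

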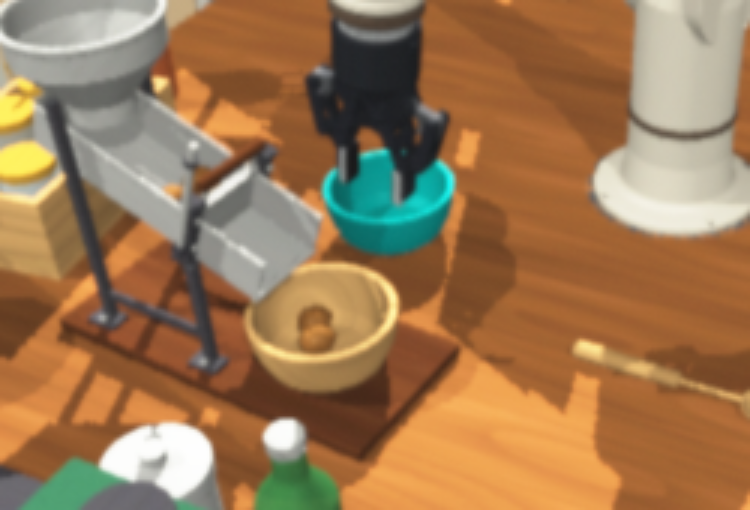

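The bowl stands let go, upright under the lip and 42 mm out, with both walnuts in it. Next is a pre-grasp above the bar along its slide axis.

```bash
python3 -m crank '[[[0,-5,-20,0.05,0,0,50],[1,-30,-34,0.1,0,0,50],[2,-60,-34,0.16,0,0.003,50],[3,-90,-34,0.2,0.002,0.006,50],[3,-120,-34,0.249,0.004,0.008,50],[3.5,-145,-34,0.249,0.004,0.008,50],[3.5,-155,-34,0.249,0.004,0.008,50],[3.5,-155,-34,0.249,0.004,0.008,50],[3.5,-155,-34,0.249,0.004,0.008,50]]]';cat >> h.py <<'E'
o=np.array([.4896,-.258,0]);bar=o-.049*a+[0,0,.237]; t=np.deg2rad(20); up=np.cos(t)*np.array([0,0,1])+np.sin(t)*a
M=np.stack([-b,np.cross(-up,-b),-up],1)
E
python3 -c "
from h import *
to(bar-up*.0187,M)"
```

```text
time: 13.02
eef_pos: [0.4882, -0.278, 0.3116]
eef_rot: [-2.793, -0.003, 3.068]
contact_force: [-0.1, -0.0, 0.1]
opening: 0.0502
grip_force: 0.0
shift mm [-0.1 -1.8 98.7] turn [ 0.001 -0.002  0.002]
```

```bash
python3 -m crank '[[[0,-1,30,0,0,0,50],[0,-1,55,0,0,0,50],[0,-1,75,0,0,0,50],[0,-1,90,0,0,0,50],[0,-1,98,0,0,0,50],[0,-1,98,0,0,0,50],[0,-1,98,0,0,0,50]]]';python3 - <<'E'
from h import *
to(bar-up*.0187,M)
c=camera("scene");cv2.imwrite("pics/s5.png",cv2.resize(c["frame"][80:250,150:350],(700,595))[:,:,::-1])
E
```

```text
time: 13.9
eef_pos: [0.4859, -0.3134, 0.221]
eef_rot: [-2.792, -0.001, 3.068]
contact_force: [-0.0, -0.2, -0.2]
opening: 0.0499
grip_force: 0.0
shift mm [0.4 0.6 1.5] turn [-0.    -0.001  0.001]
```

View pics/s5.png

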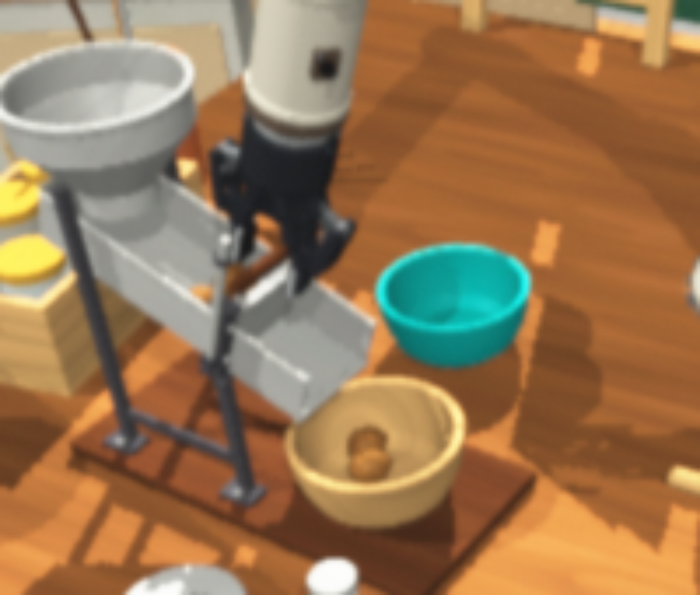

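The fingers straddle the bar, with one on each side at about (235,240) and (300,280), and the bowl is untouched below. Close.

```bash
python3 -m crank '[[[0,0,1,0,0,0,35],[0,0,1,0,0,0,22],[0,0,1,0,0,0,14],[0,0,1,0,0,0,8],[0,0,1,0,0,0,0],[0,0,1,0,0,0,0],[0,0,1,0,0,0,0]]]'; python3 -c "
from h import *
to(bar-up*.0187,M)"
```

```text
time: 14.82
eef_pos: [0.4852, -0.315, 0.2202]
eef_rot: [-2.791, -0.001, 3.066]
contact_force: [-1.4, -4.5, 5.2]
opening: 0.0122
grip_force: 58.4
shift mm [-0.1  1.9  0.1] turn [-0.001 -0.002 -0.001]
```

```bash
python3 -m crank '[[[0,0,-3,0,0,0,0],[0,0,-8,0,0,0,0],[0,0,-14,0,0,0,0],[0,0,-21,0,0,0,0],[0,0,-28,0,0,0,0],[0,0,-35,0,0,0,0],[0,0,-41,0,0,0,0],[0,0,-46,0,0,0,0],[0,0,-48,0,0,0,0],[0,0,-48,0,0,0,0],[0,0,-48,0,0,0,0],[0,0,-48,0,0,0,0]]]'
python3 - <<'E'
from h import *
s=observe();print("opening by TCP",((s["eef_pos"]-[.4852,-.315,.2202])@up).round(4),s["contact_force"])
for n in("scene","top"):
    c=camera(n)
    if n=="scene":cv2.imwrite("pics/s6.png",cv2.resize(c["frame"][80:250,150:350],(700,595))[:,:,::-1])
    W=cloud(c);d=D(W,o); np.savez(n+"6.npz",**c)
    # along slide coordinate relative to shut bar axis
    l=(W-bar)@up; lat=d[...,1]; n2=(W-bar)@np.cross(up,b)
    h=cv2.cvtColor(c["frame"],cv2.COLOR_RGB2HSV)
    for nm,lo,hi in(("bar",.022,.046),("bar-",-.046,-.022),("rod",.055,.075)):
        m=(lat>lo)&(lat<hi)&(abs(n2)<.014)&(l>.02)&(l<.09)
        print(n,nm,m.sum(),np.round(np.sort(l[m])*1000,1).tolist()[:60])
E
```

```text
time: 16.32
eef_pos: [0.4863, -0.2994, 0.263]
eef_rot: [-2.792, -0.002, 3.066]
contact_force: [5.8, -11.5, -9.0]
opening: 0.0117
grip_force: 58.4
opening by TCP 0.0455 [  5.82206722 -11.47052679  -9.02817072]
scene bar 47 [20.5, 20.9, 23.1, 24.0, 26.0, 26.7, 28.0, 35.0, 40.3, 40.6, 41.2, 42.8, 43.6, 44.0, 44.4, 44.6, 45.1, 45.6, 46.0, 46.3, 46.8, 46.8, 47.4, 47.6, 48.2, 48.3, 48.6, 48.9, 48.9, 49.1, 49.2, 49.3, 49.7, 49.7, 49.7, 49.8, 50.0, 50.4, 50.5, 50.6, 50.6, 51.1, 51.4, 51.6, 51.9, 52.0, 53.7]
scene bar- 6 [48.3, 49.7, 50.6, 50.8, 50.9, 52.3]
scene rod 50 [21.9, 22.8, 22.8, 23.0, 26.2, 26.5, 27.1, 27.8, 30.3, 34.0, 36.6, 36.7, 37.6, 38.3, 42.4, 42.7, 43.4, 44.3, 45.9, 47.4, 47.7, 47.7, 47.9, 48.3, 48.4, 48.5, 48.5, 48.6, 48.6, 48.7, 51.5, 51.8, 53.2, 54.8, 54.9, 56.1, 56.5, 57.0, 57.1, 58.5, 62.7, 63.6, 64.9, 64.9, 65.5, 66.2, 67.4, 68.7, 68.7, 69.3]
top bar 0 []
top bar- 0 []
top rod 0 []
```

View pics/s6.png

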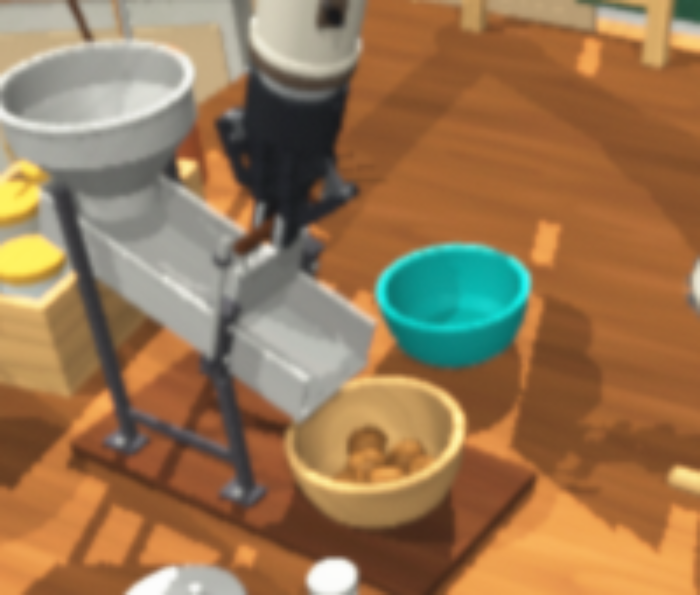

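Nuts are in the bowl and the chute looks empty. The opening is about 45 mm, by both TCP travel and depth, so I pull 3 mm more and ease the side load.

```bash
python3 -m crank '[[[0,0,-1.5,0,0,0,0],[0,-0.5,-3,0,0,0,0],[0,-1,-3,0,0,0,0],[0,-1,-3,0,0,0,0],[0,-1,-3,0,0,0,0],[0,-1,-3,0,0,0,0]]]'
python3 - <<'E'
from h import *
S0=dict(np.load("scene0.npz"))
s=observe();print("opening by TCP",((s["eef_pos"]-[.4852,-.315,.2202])@up).round(4),s["contact_force"],s["grip_force"])
def barl(c):
    W=cloud(c);l=(W-bar)@up;lat=D(W,o)[...,1];n2=(W-bar)@np.cross(up,b);h=cv2.cvtColor(c["frame"],cv2.COLOR_RGB2HSV)
    m=(lat>.015)&(lat<.044)&(abs(n2)<.012)&(l>-.015)&(l<.09)&(h[...,1]>110)
    return m.sum(),np.percentile(l[m]*1000,[25,50,75,90]).round(1)
c=camera("scene");print(barl(S0),barl(c))
rim(cloud(c),[.4932,-.216],.085)
t=camera("top")
A=cv2.resize(c["frame"][160:240,220:300],(400,400),interpolation=cv2.INTER_CUBIC);B=cv2.resize(c["frame"][125:185,190:250],(400,400),interpolation=cv2.INTER_CUBIC)
cv2.imwrite("pics/s7.png",np.hstack([A,B])[:,:,::-1]);cv2.imwrite("pics/t7.png",t["frame"][:,:,::-1])
E
```

```text
time: 17.18
eef_pos: [0.4864, -0.2985, 0.2657]
eef_rot: [-2.793, -0.003, 3.067]
contact_force: [5.2, -8.9, -10.0]
opening: 0.0121
grip_force: 58.4
opening by TCP 0.0484 [  5.21972706  -8.94007719 -10.04647113] 58.40614914894104
(np.int64(36), array([0.9, 4.2, 5.9, 6.8])) (np.int64(34), array([50.8, 52.5, 53.7, 54.4]))
rim n 182 centre [ 0.4933 -0.2159] r 0.0748 tilt grad [0.005 0.014] z@c 0.0776
```

View pics/s7.png

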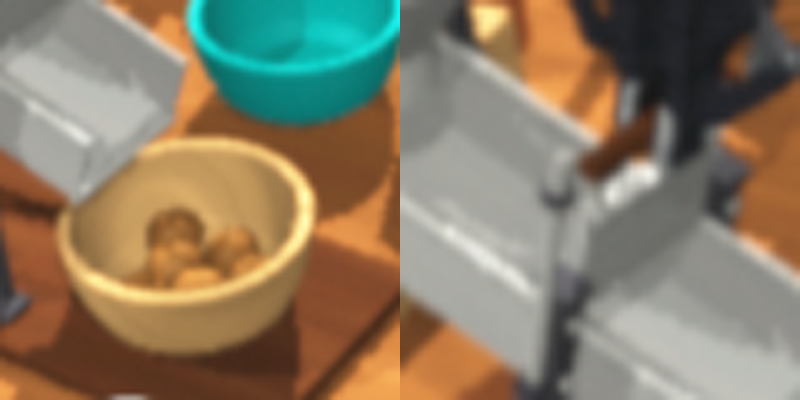

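The left crop shows six walnuts in the bowl, at about (175,225), (170,255), (235,245), (250,268), (195,280) and (138,275). The right crop shows the bar's end level with the collar and the chute empty. The opening is 48.3 mm by depth and 48.4 mm by TCP. I hand it in.

```bash
python3 -c "
from cell import sign_off
print(sign_off())"
```

```text
the job is handed in; nothing more can be done
None
```

I handed the job in with the bowl standing free on the board under the spout, all six walnuts in it, and the gate held at the mark (about 48 mm open); the hand-in call returned no verdict.

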